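# Gauge two bushes and hold the ratchet keeper at three clicks

## Robot

A 6-joint arm with a two-finger parallel gripper is mounted at the origin on the work surface. World frame = base frame: x ahead of the robot, y to its left, z up, the work surface at z = 0. Lengths are in m, angles in rad, forces in N, time in s.
With the tool pointing down it reaches from about 0.25 to 0.8 m from the base axis. Payload 8.5 kg.
Tool frame: the origin (TCP) lies at the very end of the fingers, on their centre line; the grasp point (between the pads) lies 19 mm behind it (robot.grip_point_offset is the distance from the TCP to the grasp point, in m); z points along the fingers, y is the line along which they close (so a half turn about z gives the same grasp; the last joint's range is limited). The gripper opens to 85 mm and grips with 20 to 120 N. Pads are 22 mm wide; open, the fingers measure 114 mm over their backs; the gripper's body (76 mm by 85 mm) begins 54 mm behind the grasp point. The pads swing forward as they close: fully open they stand 13 mm farther back than shut.
Start: joints at [0, 0.238, -0.013, 1.319, 0, 1.571], TCP at [0.525, -0, 0.231] pointing down, gripper open.
Joint ranges: [-2.66, 2.66], [-1.03, 1.9], [-1.14, 1.46], [-1.82, 2.27], [-1.45, 1.34], [-3.14, 3.14]. Speed limits (rad/s): [2.22, 2.22, 2.79, 3.14, 3.14, 3.14].

## Interface

Orientations are given as a rotation vector (axis times angle).
In Python, from plant import readout, viewer, robot gives the robot as it stands.
- The arm moves only by the tool carry_out, never from a script. Its argument "steps" is a list of rows, each an object of numbers: "wx", "wy", "wz": the turn, a rotation vector about the tool's x, y, z in rad; "x", "y", "z": the shift along the tool's x, y, z in mm; "fingers": the closure, from 0 (fully open) to 1 (shut). In form: [{"wx": .., "wy": .., "wz": .., "x": .., "y": .., "z": .., "fingers": ..}, ...]. A call has 1 to 20 rows; each row is the pose to reach, as a shift and turn from the pose commanded when the call began, along the tool's axes at that moment; what a row does not reach only later rows make up. A row lasts 1/8 s, in which the tool goes at most 62.5 mm and 10.7 degrees, less where a joint would pass 70% of its speed; a pose out of reach is approached as far as the arm can. A call with a gripper value outside its range is refused whole. The fingers move at their own pace and stop on an object; "grip_force" is the grip in N (left out, the last holds). Time passes only in rows, so rows that repeat a pose let the fingers close. It gives the time, the measured TCP pose, the force, the opening and the grip force at its end, in the units of the state.
- readout.get_state(): the state, without advancing time (a new reading comes with each control period).
- viewer.capture(name): name is "scene" or "side" or "wrist"; returns the picture (480x640x3 uint8, red, green, blue); there is no depth.
- viewer.camera_params(name): a dict with "intrinsics" (3x3 intrinsics, pixels), "rvec" (rotation vector, rad) and "tvec" (3), from world to camera coordinates, as OpenCV has them; the wrist camera has in their place "hand_eye" (4x4, takes a point from camera to tool coordinates, whose origin is the TCP and whose axes are the flange's). Camera axes: x right, y down, z forward; pixel columns grow to the right and rows downward; lengths in m; the calibration is good to about 2 mm. A picture is of the moment at which its call begins: read the wrist's pose just before it. camera_params takes no time and is no camera call.
- robot.hand_in(): hands the job in; it is judged then, once.
Trained networks look in the newest picture that a camera, given by its name, has taken for a name from the list of things; names that differ only in an ending like _2 or _b are one class to them, and where a whole thing is asked for, a point or a joint stands for the part that bears it (a point fixed in the world has none). Each returns a list of dicts, best first, with "p" (0 to 1); they miss things now and then, are a little off and sometimes report something else, mostly with a low value. They report only what shows in the picture. A call takes as long as a camera call. They do not tell look-alikes from the thing itself.
- viewer.spot_in(name, camera): "extent" ([left, top, width, height] in pixels, round what is visible of it).
- viewer.regions_of(name, camera): "mask" (480x640 bool, what is visible of it) and "extent" ([left, top, width, height] in pixels, round what is visible of it).
The state is a dict: "time_s": time; "joint_pos": joint angles; "dq": joint speeds; "joint_efforts": joint torques, N m; "position": TCP position; "ee_rot": TCP orientation; "wrist_force": force on the tool from outside, world axes, zero at the start; "wrist_torque": the same for the moment, N m; "grip_width": finger opening in m; "gripper_force": force on a finger pad.
Only numpy, scipy, OpenCV 4.12 (cv2) and the standard library are available. Lean on these libraries where they do the work, as an engineer would, in place of code of your own. Each camera call takes 0.05 s, during which the arm holds its last target. There are 200 camera calls.

## Task

Try the two bronze sleeves on the upright pin of the gauge stand: leave the one that slides right down onto the plate there, and put the one that is too tight in the aluminium reject tray. Then take the ratchet lever by its black grip and pull it round exactly three clicks, never into a fourth, so that its flat keeper arm lies over the sleeve on the pin. The lever springs back if let go, so finish while still holding it at the third click, and leave the spanner, piston and spark plug where they are.

Things in the scene. Friction and masses are not known exactly. Their poses are not given: they have to be found in the camera images.
- sleeve_a_mid (a point): centre (half-way up) of one of two bronze sleeves: upright plain rings, 34 mm outside diameter, 36 mm high, on the bench, about 0.2 kg; z along its axis. One of the two has an 19 mm bore and slides over the gauge pin down to the plate; the other has a 13 mm bore and stops on the pin's taper, over 25 mm too high. Which is which is not told: try them or look at the bores
- sleeve_b_mid (a point): centre (half-way up) of the other bronze sleeve, same outside size; see the first
- reject_tray_in (a point): centre of the inner floor (4 mm above the bench) of the aluminium reject tray, an open tray of 130 x 160 mm outside, 4 mm walls, 30 mm high, fixed to the bench; x along its 130 mm side, y along its 160 mm side
- gauge_stand: the gauge stand fixed to the bench: a grey plate 110 x 290 mm, 12 mm thick. Origin on the vertical pivot of the ratchet lever, at bench height; z up; the gauge pin stands 120 mm from the origin along this frame's +y. Pivot hub and toothed wheel (62 mm radius, up to 54 mm above the bench) in its middle, pawl block on its +x side
- pin_top (a point): top centre of the upright steel gauge pin, 46 mm above the bench, 34 mm above the plate's top: 16 mm diameter, its top 10 mm tapering to 8 mm. A sleeve fully home stands on the plate with its centre 30 mm above the bench, 16 mm below this point
- grip_mid (a point): grip point on the lever's upright black round grip, 18 mm in diameter, standing from 62 to 107 mm above the bench; this point is 87 mm above the bench, on the grip's axis, 130 mm from the pivot. The grip stands on the flat lever arm (54 to 62 mm above the bench)
- lever_grip: the same black grip, free to spin on its axis; origin at its foot, 62 mm above the bench. A spring always draws the lever back to 0, about 8 N at the grip; climbing each tooth takes about 12 N, and the push drops to about 4 N as it clicks over. Opposite the grip is the flat keeper arm, 20 mm wide, 54 to 62 mm above the bench, 127 mm long
- ratchet_lever (a joint): turn of the ratchet lever about the stand's pivot, rad: 0 at rest on its stop, growing clockwise seen from above. The pawl clicks over a tooth at 0.126, 0.377, 0.628, 0.880 (clicks 1 to 4) and lies between teeth at 0.251, 0.503, 0.754, 1.005; end stop 1.1. At 0.754 the grip lies along the stand's -y and the keeper arm is over the pin; at 0 the grip is turned from there towards the stand's +x
- spanner: loose spanner, 170 mm, lying on the bench; leave alone
- piston: loose aluminium piston, 48 mm diameter, 43 mm high, standing; leave alone
- spark_plug: loose small white plug, 22 mm diameter foot, 45 mm high, standing; leave alone
There are look-alikes about, which are no part of the job. What is shaped like the part that bears sleeve_a_mid but blue or turquoise is not meant. What is shaped like the part that bears sleeve_b_mid but turquoise is not meant.

How it is judged:
By the outcome, as a careful person would: the job done as asked, in the order asked, and still so for the second after the job is handed in, while the arm keeps its last pose, push and grip.
It also fails if it takes over 72 s, if anything falls off the work surface, if the arm or the gripper's body presses on something with over 40 N, if the wrist force passes 120 N, or if a joint passes its speed limit or range.

## Working session

There is one attempt and no reset: what is moved stays moved. The work goes in short steps, Python scripts to look and compute and a tool call to move; the robot and the scene stay as the last step left them, time stands still between calls to the robot, and variables do not carry over. Pictures are saved under pics/ and viewed, at most 10 in all, crops included, and the job is handed in when it is done.

Besides the shell and the picture viewer there is one more tool, called after ">>>" as name(argument=value, ...), one argument or row to a line, values as JSON. carry_out: Moves the arm, as the interface text tells. Its arguments: {"type":"object","properties":{"steps":{"type":"array"},"grip_force":{"type":"number"}},"required":["steps"]}

```bash
ls; mkdir -p pics
cat > h.py <<'E'
import numpy as np,cv2
from plant import readout,viewer,robot
from scipy.spatial.transform import Rotation as R
def cam(n):
    p=viewer.camera_params(n);K=np.array(p["intrinsics"])
    if "rvec" in p:
        Rm=R.from_rotvec(np.ravel(p["rvec"])).as_matrix();t=np.ravel(p["tvec"])
        return K,Rm.T,-Rm.T@t   # cam->world
    s=readout.get_state();T=np.eye(4);T[:3,:3]=R.from_rotvec(s["ee_rot"]).as_matrix();T[:3,3]=s["position"]
    M=T@np.array(p["hand_eye"]);return K,M[:3,:3],M[:3,3]
def px2w(c,uv,z):
    K,Rw,o=c;d=Rw@np.linalg.solve(K,[uv[0],uv[1],1.]);return o+d*(z-o[2])/d[2]
def w2px(c,P):
    K,Rw,o=c;q=K@(Rw.T@(np.array(P)-o));return q[:2]/q[2]
def shot(n,f):
    c=cam(n);im=viewer.capture(n);cv2.imwrite("pics/"+f+".png",im[:,:,::-1]);return c,im
E
python3 - <<'E'
from h import *
ims=[]
for n in ("scene","side","wrist"):
    c,im=shot(n,n+"0");print(n,c[2].round(3),c[1][:,2].round(2))
    for t in ("sleeve_a_mid","gauge_stand","lever_grip","reject_tray_in","piston","spark_plug","spanner"):
        try: print(t,[(round(d["p"],2),np.round(d["extent"]).astype(int).tolist()) for d in viewer.spot_in(t,n)][:5])
        except Exception as e: print(t,e)
s=readout.get_state();print(s)
E
```

```text
pics
scene [ 1.086 -0.478  0.887] [-0.46  0.45 -0.76]
sleeve_a_mid [(0.77, [374, 144, 11, 15]), (0.66, [368, 127, 13, 11]), (0.65, [379, 164, 12, 19]), (0.16, [238, 220, 55, 97])]
gauge_stand [(0.7, [207, 218, 124, 112])]
lever_grip [(0.55, [255, 296, 8, 20])]
reject_tray_in [(0.58, [360, 171, 90, 73])]
piston [(0.74, [386, 268, 18, 29])]
spark_plug [(0.54, [383, 315, 12, 17]), (0.33, [374, 144, 12, 18])]
spanner [(0.92, [108, 313, 85, 21])]
side [0.388 0.85  0.744] [ 0.16 -0.79 -0.59]
sleeve_a_mid [(0.69, [371, 422, 20, 27]), (0.68, [305, 361, 21, 28]), (0.63, [330, 386, 20, 31]), (0.42, [217, 303, 88, 78])]
gauge_stand [(0.87, [294, 184, 74, 101])]
lever_grip [(0.48, [303, 189, 8, 16])]
reject_tray_in [(0.75, [217, 303, 90, 82])]
piston [(0.69, [225, 255, 20, 30]), (0.26, [291, 187, 77, 99]), (0.17, [338, 315, 18, 25])]
spark_plug [(0.62, [225, 232, 4, 20])]
spanner [(0.72, [356, 186, 39, 23])]
wrist [0.525 0.082 0.375] [-0.   -0.32 -0.95]
sleeve_a_mid []
gauge_stand [(0.73, [232, 169, 216, 288])]
lever_grip [(0.85, [426, 424, 18, 28])]
reject_tray_in [(0.95, [350, 0, 172, 14]), (0.25, [538, 118, 87, 60])]
piston [(0.73, [540, 120, 84, 57])]
spark_plug [(0.24, [350, 0, 168, 15])]
spanner []
{'time_s': 1.2, 'joint_pos': array([ 4.14054104e-05,  2.38217796e-01, -1.35024113e-02,  1.31919755e+00,
        4.25665165e-06,  1.57085014e+00]), 'dq': array([ 0.00113011,  0.00016445, -0.00225332,  0.00061505, -0.00120636,
       -0.00065438]), 'joint_efforts': array([ 4.96596112e-04, -5.38589931e+01,  3.46688247e+01,  2.78154221e-03,
        1.09061602e-04, -8.13163979e-05]), 'position': array([5.24956414e-01, 2.30419765e-05, 2.31265939e-01]), 'ee_rot': array([-2.22139240e+00, -2.22136485e+00,  1.30148668e-04]), 'wrist_force': array([-0.79300048, -0.48563564, -0.11622968]), 'wrist_torque': array([-0.00859876,  0.06115868,  0.03964979]), 'gripper_force': 0.0, 'grip_width': 0.08579549971595439}
```

View pics/scene0.png

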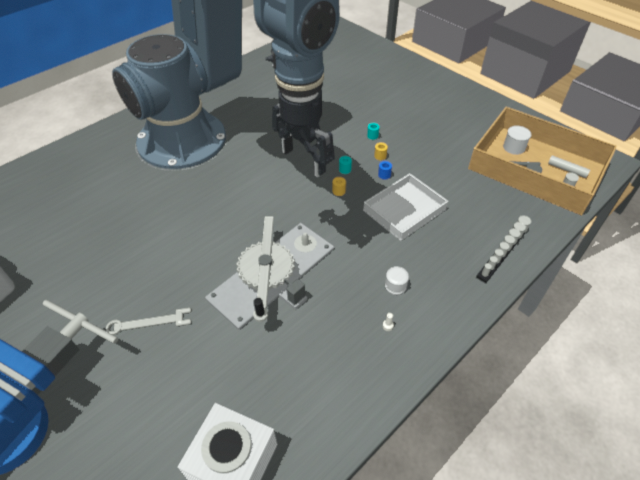

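View pics/side0.png

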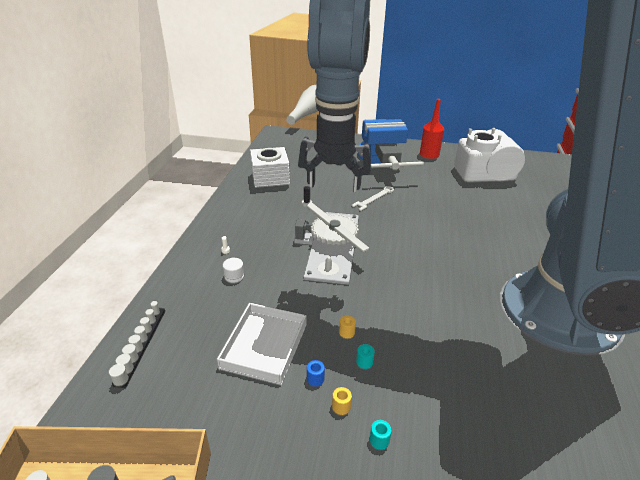

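The scene view shows the bronze sleeves at about (339,186) and (381,151), or (347,327) and (342,401) in the side view. The tray is at (405,205), the stand pivot near (265,262), the pin near (306,235) and the grip at (259,306).

Run:
```python
from h import *
S,D,W=cam("scene"),cam("side"),cam("wrist")
def tri(a,b):
    A=np.zeros((3,3));v=np.zeros(3)
    for c,uv in ((S,a),(D,b)):
        d=c[1]@np.linalg.solve(c[0],[*uv,1.]);d/=np.linalg.norm(d);P=np.eye(3)-np.outer(d,d);A+=P;v+=P@c[2]
    return np.linalg.solve(A,v).round(3)
print("near",px2w(S,(339,186.5),.018).round(3),px2w(D,(347.5,327),.018).round(3))
print("far",px2w(S,(381,151.5),.018).round(3),px2w(D,(342,401),.018).round(3))
print("blue",px2w(S,(385,171),.018).round(3),"turq",px2w(D,(366,357),.018).round(3),px2w(D,(380.5,435),.018).round(3))
print("grip",tri((259,306),(307,197)), "pin",tri((306,233),(328,257)))
print("tray",px2w(S,(405,208),.01).round(3),px2w(D,(262,343),.01).round(3))
for n,c in (("scene",S),("side",D)):
    print([px2w(c,p,.03).round(3) for p in ([(365,206),(407,175),(447,203),(404,236)] if n=="scene" else [(217,352),(252,305),(305,322),(274,382)])])
print("piston",px2w(S,(397,281),.02).round(3),"plug",px2w(S,(389,323),.02).round(3))
im=cv2.imread("pics/wrist0.png");print(w2px(W,(.5,0,.046)))
a=cv2.imread("pics/side0.png")[310:460,290:410]
cv2.imwrite("pics/comp.png",np.hstack([cv2.resize(im,(440,330)),cv2.resize(a,(264,330),interpolation=cv2.INTER_CUBIC)]))
```

```text
near [0.46  0.173 0.018] [0.455 0.175 0.018]
far [0.443 0.351 0.018] [0.438 0.352 0.018]
blue [0.502 0.301 0.018] turq [0.408 0.245 0.018] [0.364 0.402 0.018]
grip [ 0.631 -0.216  0.079] pin [ 0.534 -0.008  0.047]
tray [0.62  0.242 0.01 ] [0.619 0.249 0.01 ]
[array([0.56 , 0.162, 0.03 ]), array([0.559, 0.319, 0.03 ]), array([0.69 , 0.312, 0.03 ]), array([0.686, 0.157, 0.03 ])]
[array([0.691, 0.305, 0.03 ]), array([0.665, 0.168, 0.03 ]), array([0.542, 0.192, 0.03 ]), array([0.564, 0.348, 0.03 ])]
piston [0.753 0.056 0.02 ] plug [ 0.809 -0.034  0.02 ]
[296.43700398 212.29676393]
```

View pics/wrist0.png

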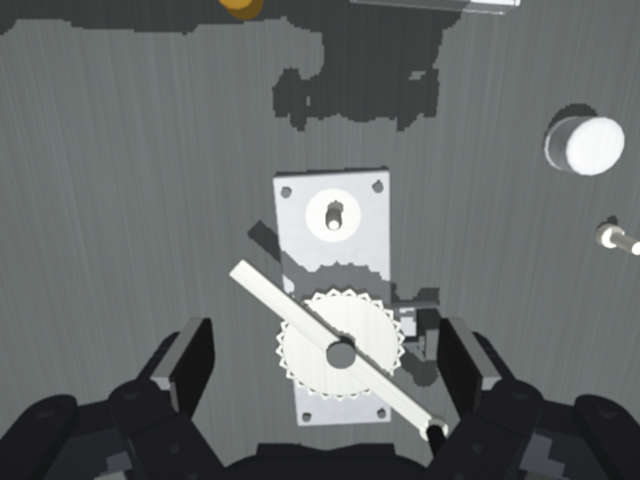

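The wrist view shows the pin top at (334,224), the hub at (341,351), the grip foot near (432,425) and one bronze sleeve at the top edge. Next I move above the sleeves to compare their bores.

>>> carry_out(
  steps=[
    {"x": 50,"y": -20},
    {"x": 100,"y": -40},
    {"x": 150,"y": -60},
    {"x": 200,"y": -75},
    {"x": 220,"y": -75},
    {"x": 220,"y": -75},
    {"x": 220,"y": -75},
  ],
)

```text
schema error: expected keys wx, wy, wz, x, y, z, fingers
```

```bash
cat > look.py <<'E'
from h import *
import sys
W,im=shot("wrist",sys.argv[1]);s=readout.get_state();print(s["position"].round(4),s["ee_rot"].round(3),s["time_s"],s["wrist_force"].round(1))
rgb=im.astype(float);m=((rgb[...,0]>90)&(rgb[...,2]<.45*rgb[...,0])&(rgb[...,1]<.85*rgb[...,0])).astype(np.uint8)
n,l,st,ce=cv2.connectedComponentsWithStats(m)
for i in range(1,n):
    if st[i,4]>150: print("bronze",st[i],ce[i].round(1),px2w(W,ce[i],.018).round(4))
E
python3 look.py w1
python3 - <<'E'
from h import *
# initial wrist view: TCP known
p=viewer.camera_params("wrist");T=np.eye(4);T[:3,:3]=R.from_rotvec([-2.22139,-2.22137,.00013]).as_matrix();T[:3,3]=[.52496,0,.23127]
M=T@np.array(p["hand_eye"]);W=(np.array(p["intrinsics"]),M[:3,:3],M[:3,3])
print("pin",px2w(W,(334,225),.046).round(4),"hub54-62",px2w(W,(341,350),.062).round(4))
print("plate",[px2w(W,q,.012).round(4) for q in ((275,175),(389,170),(390,424),(298,426))])
print("f",W[0][0,0])
E
```

```text
[0.525  0.     0.2313] [-2.221 -2.221  0.   ] 1.25 [0.5 0.3 0.8]
bronze [219   0  44  19 595] [242.6   7.3] [0.4585 0.1623 0.018 ]
pin [ 0.5327 -0.0114  0.046 ] hub54-62 [ 0.5397 -0.1278  0.062 ]
plate [array([0.4783, 0.0271, 0.012 ]), array([0.5839, 0.0317, 0.012 ]), array([ 0.6003, -0.261 ,  0.012 ]), array([ 0.4933, -0.264 ,  0.012 ])]
f 389.7486110720104
```

View pics/w1.png

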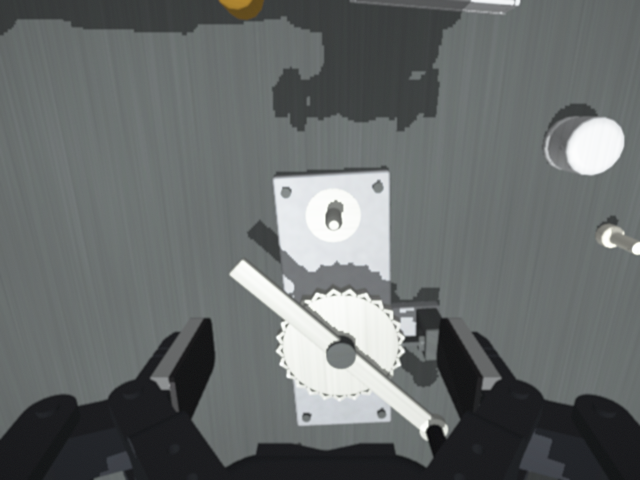

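The move was refused because every key is required, so the picture is the same start view. I'll repeat it with all keys.

>>> carry_out(
  steps=[
    {"wx": 0,"wy": 0,"wz": 0,"x": 50,"y": -20,"z": 0,"fingers": 0},
    {"wx": 0,"wy": 0,"wz": 0,"x": 100,"y": -40,"z": 0,"fingers": 0},
    {"wx": 0,"wy": 0,"wz": 0,"x": 150,"y": -60,"z": 0,"fingers": 0},
    {"wx": 0,"wy": 0,"wz": 0,"x": 200,"y": -75,"z": 0,"fingers": 0},
    {"wx": 0,"wy": 0,"wz": 0,"x": 220,"y": -75,"z": 0,"fingers": 0},
    {"wx": 0,"wy": 0,"wz": 0,"x": 220,"y": -75,"z": 0,"fingers": 0},
    {"wx": 0,"wy": 0,"wz": 0,"x": 220,"y": -75,"z": 0,"fingers": 0},
  ],
  grip_force=40,
)

```text
time_s: 2.12
position: [0.4502, 0.2192, 0.2312]
ee_rot: [2.222, 2.221, -0.001]
wrist_force: [0.1, 0.3, 0.5]
grip_width: 0.0857
gripper_force: 0.0
```

```bash
python3 look.py w2
```

```text
[0.4503 0.219  0.2312] [ 2.223e+00  2.220e+00 -1.000e-03] 2.175 [-0.   0.3  0.4]
bronze [ 290   22   43   50 1154] [311.1  45.5] [0.4385 0.3537 0.018 ]
bronze [315 231  36  44 439] [332.3 244.2] [0.457  0.1805 0.018 ]
bronze [325 251  16  15 195] [332.4 257.8] [0.4571 0.1664 0.018 ]
```

View pics/w2.png

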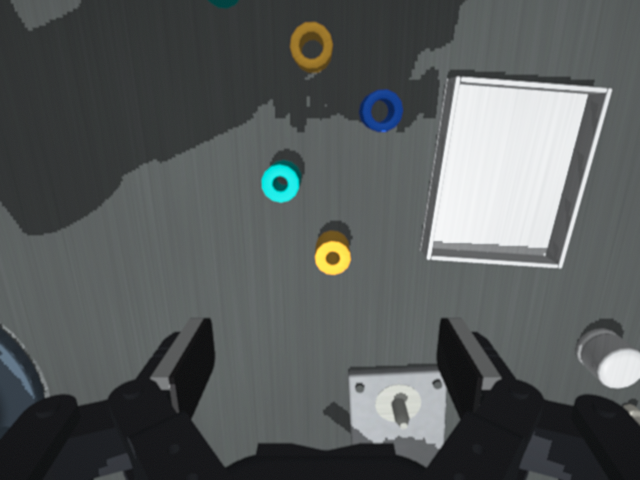

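From above, the far sleeve at (311,45) has the large bore and belongs on the pin. The near one at (333,258) has the small bore and goes in the tray. The tray spans about (427–610, 75–268) and the pin top is at (400,420).

Run:
```python
from h import *
W=cam("wrist")
print("near",px2w(W,(333,257.5),.036).round(4),"far",px2w(W,(311.5,44.5),.036).round(4))
print("tray",[px2w(W,q,.03).round(3) for q in ((455,76),(610,90),(562,267),(428,258))])
print("pin",px2w(W,(403,422),.046).round(4))
```

```text
near [0.4574 0.1733 0.036 ] far [0.4396 0.3515 0.036 ]
tray [array([0.556, 0.329, 0.03 ]), array([0.685, 0.318, 0.03 ]), array([0.676, 0.161, 0.03 ]), array([0.547, 0.17 , 0.03 ])]
pin [ 0.5318 -0.0075  0.046 ]
```

>>> carry_out(
  steps=[
    {"wx": 0,"wy": 0,"wz": 0,"x": -40,"y": 7,"z": 20,"fingers": 0.1},
    {"wx": 0,"wy": 0,"wz": 0,"x": -45.5,"y": 7,"z": 70,"fingers": 0.1},
    {"wx": 0,"wy": 0,"wz": 0,"x": -45.5,"y": 7,"z": 120,"fingers": 0.1},
    {"wx": 0,"wy": 0,"wz": 0,"x": -45.5,"y": 7,"z": 165,"fingers": 0.1},
    {"wx": 0,"wy": 0,"wz": 0,"x": -45.5,"y": 7,"z": 200,"fingers": 0.1},
    {"wx": 0,"wy": 0,"wz": 0,"x": -45.5,"y": 7,"z": 215,"fingers": 0.1},
    {"wx": 0,"wy": 0,"wz": 0,"x": -45.5,"y": 7,"z": 222,"fingers": 0.1},
    {"wx": 0,"wy": 0,"wz": 0,"x": -45.5,"y": 7,"z": 222,"fingers": 0.1},
    {"wx": 0,"wy": 0,"wz": 0,"x": -45.5,"y": 7,"z": 222,"fingers": 1},
    {"wx": 0,"wy": 0,"wz": 0,"x": -45.5,"y": 7,"z": 222,"fingers": 1},
    {"wx": 0,"wy": 0,"wz": 0,"x": -45.5,"y": 7,"z": 222,"fingers": 1},
    {"wx": 0,"wy": 0,"wz": 0,"x": -45.5,"y": 7,"z": 222,"fingers": 1},
    {"wx": 0,"wy": 0,"wz": 0,"x": -45.5,"y": 7,"z": 222,"fingers": 1},
    {"wx": 0,"wy": 0,"wz": 0,"x": -45.5,"y": 7,"z": 222,"fingers": 1},
    {"wx": 0,"wy": 0,"wz": 0,"x": -45.5,"y": 7,"z": 222,"fingers": 1},
    {"wx": 0,"wy": 0,"wz": 0,"x": -45.5,"y": 7,"z": 190,"fingers": 1},
    {"wx": 0,"wy": 0,"wz": 0,"x": -45.5,"y": 7,"z": 150,"fingers": 1},
    {"wx": 0,"wy": 0,"wz": 0,"x": -45.5,"y": 7,"z": 140,"fingers": 1},
  ],
  grip_force=40,
)

```text
time_s: 4.42
position: [0.4581, 0.175, 0.0934]
ee_rot: [2.22, 2.221, 0.005]
wrist_force: [-0.0, -0.7, -2.4]
grip_width: 0.0318
gripper_force: 40.8
```

>>> carry_out(
  steps=[
    {"wx": 0,"wy": 0,"wz": 0,"x": 20,"y": 45,"z": 0,"fingers": 1},
    {"wx": 0,"wy": 0,"wz": 0,"x": 40,"y": 90,"z": 0,"fingers": 1},
    {"wx": 0,"wy": 0,"wz": 0,"x": 60,"y": 135,"z": 0,"fingers": 1},
    {"wx": 0,"wy": 0,"wz": 0,"x": 71,"y": 159,"z": 10,"fingers": 1},
    {"wx": 0,"wy": 0,"wz": 0,"x": 71,"y": 159,"z": 40,"fingers": 1},
    {"wx": 0,"wy": 0,"wz": 0,"x": 71,"y": 159,"z": 65,"fingers": 1},
    {"wx": 0,"wy": 0,"wz": 0,"x": 71,"y": 159,"z": 75,"fingers": 1},
    {"wx": 0,"wy": 0,"wz": 0,"x": 71,"y": 159,"z": 76,"fingers": 1},
    {"wx": 0,"wy": 0,"wz": 0,"x": 71,"y": 159,"z": 76,"fingers": 0.3},
    {"wx": 0,"wy": 0,"wz": 0,"x": 71,"y": 159,"z": 76,"fingers": 0.3},
    {"wx": 0,"wy": 0,"wz": 0,"x": 71,"y": 159,"z": 76,"fingers": 0.3},
    {"wx": 0,"wy": 0,"wz": 0,"x": 71,"y": 159,"z": 40,"fingers": 0.3},
    {"wx": 0,"wy": 0,"wz": 0,"x": 71,"y": 159,"z": 0,"fingers": 0.3},
    {"wx": 0,"wy": 0,"wz": 0,"x": 90,"y": 110,"z": -20,"fingers": 0.3},
    {"wx": 0,"wy": 0,"wz": 0,"x": 110,"y": 60,"z": -40,"fingers": 0.1},
    {"wx": 0,"wy": 0,"wz": 0,"x": 120,"y": 10,"z": -60,"fingers": 0.1},
    {"wx": 0,"wy": 0,"wz": 0,"x": 120,"y": -18,"z": -80,"fingers": 0.1},
    {"wx": 0,"wy": 0,"wz": 0,"x": 120,"y": -18,"z": -80,"fingers": 0.1},
    {"wx": 0,"wy": 0,"wz": 0,"x": 120,"y": -18,"z": -80,"fingers": 0.1},
  ],
  grip_force=40,
)

```text
time_s: 6.8
position: [0.4396, 0.2947, 0.1713]
ee_rot: [2.221, 2.221, 0.001]
wrist_force: [0.7, 0.2, -0.2]
grip_width: 0.0769
gripper_force: 0.0
```

```bash
python3 look.py w3
```

```text
[0.4396 0.2944 0.1708] [ 2.222  2.221 -0.   ] 6.85 [ 0.3  0.3 -0.1]
bronze [ 301  126   47   49 1183] [323.9 147.7] [0.4388 0.3519 0.018 ]
bronze [ 513  259   60   51 1709] [540.6 281.5] [0.6187 0.2436 0.018 ]
```

View pics/w3.png

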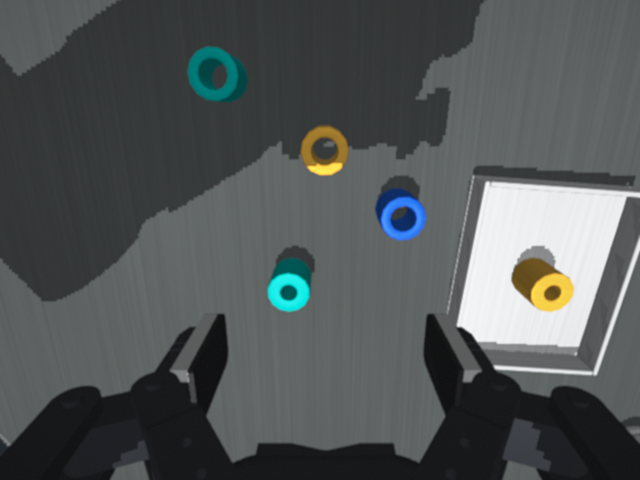

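The narrow sleeve stands in the tray at (550,290). The wide-bore sleeve has its top centre at (325,150), about (0.4395, 0.3515). I'll grasp it.

>>> carry_out(
  steps=[
    {"wx": 0,"wy": 0,"wz": 0,"x": 40,"y": 0,"z": 20,"fingers": 0.1},
    {"wx": 0,"wy": 0,"wz": 0,"x": 57,"y": 0,"z": 65,"fingers": 0.1},
    {"wx": 0,"wy": 0,"wz": 0,"x": 57,"y": 0,"z": 110,"fingers": 0.1},
    {"wx": 0,"wy": 0,"wz": 0,"x": 57,"y": 0,"z": 145,"fingers": 0.1},
    {"wx": 0,"wy": 0,"wz": 0,"x": 57,"y": 0,"z": 158,"fingers": 0.1},
    {"wx": 0,"wy": 0,"wz": 0,"x": 57,"y": 0,"z": 162,"fingers": 0.1},
    {"wx": 0,"wy": 0,"wz": 0,"x": 57,"y": 0,"z": 162,"fingers": 0.1},
    {"wx": 0,"wy": 0,"wz": 0,"x": 57,"y": 0,"z": 162,"fingers": 1},
    {"wx": 0,"wy": 0,"wz": 0,"x": 57,"y": 0,"z": 162,"fingers": 1},
    {"wx": 0,"wy": 0,"wz": 0,"x": 57,"y": 0,"z": 162,"fingers": 1},
    {"wx": 0,"wy": 0,"wz": 0,"x": 57,"y": 0,"z": 162,"fingers": 1},
    {"wx": 0,"wy": 0,"wz": 0,"x": 57,"y": 0,"z": 162,"fingers": 1},
    {"wx": 0,"wy": 0,"wz": 0,"x": 57,"y": 0,"z": 162,"fingers": 1},
    {"wx": 0,"wy": 0,"wz": 0,"x": 57,"y": 0,"z": 162,"fingers": 1},
    {"wx": 0,"wy": 0,"wz": 0,"x": 57,"y": 0,"z": 120,"fingers": 1},
    {"wx": 0,"wy": 0,"wz": 0,"x": 57,"y": 0,"z": 70,"fingers": 1},
    {"wx": 0,"wy": 0,"wz": 0,"x": 57,"y": 0,"z": 50,"fingers": 1},
    {"wx": 0,"wy": 0,"wz": 0,"x": 57,"y": 0,"z": 50,"fingers": 1},
  ],
  grip_force=40,
)

```text
time_s: 9.1
position: [0.4396, 0.3521, 0.1228]
ee_rot: [2.221, 2.221, 0.005]
wrist_force: [0.4, 0.4, -3.0]
grip_width: 0.0328
gripper_force: 40.9
```

>>> carry_out(
  steps=[
    {"wx": 0,"wy": 0,"wz": 0,"x": -45,"y": 10,"z": 0,"fingers": 1},
    {"wx": 0,"wy": 0,"wz": 0,"x": -95,"y": 21,"z": 0,"fingers": 1},
    {"wx": 0,"wy": 0,"wz": 0,"x": -145,"y": 32,"z": 0,"fingers": 1},
    {"wx": 0,"wy": 0,"wz": 0,"x": -195,"y": 43,"z": 0,"fingers": 1},
    {"wx": 0,"wy": 0,"wz": 0,"x": -245,"y": 54,"z": 0,"fingers": 1},
    {"wx": 0,"wy": 0,"wz": 0,"x": -295,"y": 65,"z": 0,"fingers": 1},
    {"wx": 0,"wy": 0,"wz": 0,"x": -345,"y": 76,"z": 0,"fingers": 1},
    {"wx": 0,"wy": 0,"wz": 0,"x": -395,"y": 87,"z": 0,"fingers": 1},
    {"wx": 0,"wy": 0,"wz": 0,"x": -421.5,"y": 93,"z": 0,"fingers": 1},
    {"wx": 0,"wy": 0,"wz": 0,"x": -421.5,"y": 93,"z": 0,"fingers": 1},
    {"wx": 0,"wy": 0,"wz": 0,"x": -421.5,"y": 93,"z": 0,"fingers": 1},
    {"wx": 0,"wy": 0,"wz": 0,"x": -421.5,"y": 93,"z": 0,"fingers": 1},
  ],
  grip_force=40,
)

```text
time_s: 10.6
position: [0.5315, -0.069, 0.1208]
ee_rot: [-2.219, -2.222, 0.001]
wrist_force: [0.1, -0.9, -2.4]
grip_width: 0.0326
gripper_force: 40.8
```

```bash
python3 look.py w4
```

```text
[ 0.5316 -0.0691  0.121 ] [-2.220e+00 -2.222e+00  1.000e-03] 10.65 [-0.2 -0.2 -2.8]
bronze [ 279  279   94  104 7364] [325.4 332. ] [ 0.5316 -0.1373  0.018 ]
```

View pics/w4.png

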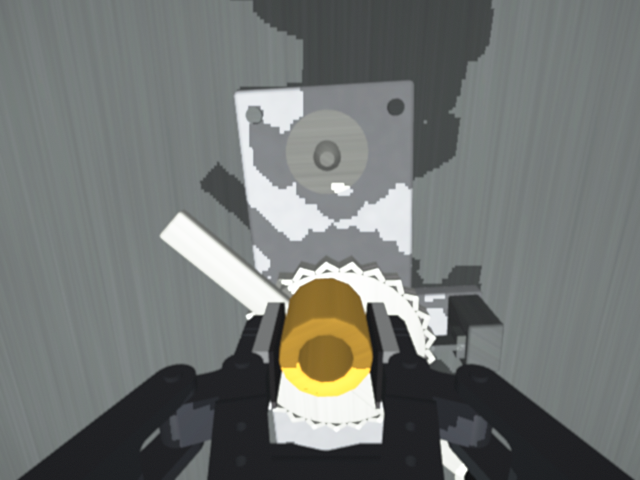

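The sleeve is held at (326,356) and the pin top ring shows at (327,157), above the plate base circle centred at (327,152).

Run:
```python
from h import *
W=cam("wrist");s=readout.get_state()
print(s["position"])
print("pin",px2w(W,(327.5,157.5),.046).round(4),"base",px2w(W,(327,152),.012).round(4))
for v in (352,356,360): print("sleeve",px2w(W,(326,v),s["position"][2]+.027).round(4))
im=cv2.imread("pics/w4.png")
crop=np.hstack([cv2.resize(im[110:210,270:390],(400,333),interpolation=cv2.INTER_CUBIC),cv2.resize(im[280:400,254:398],(400,333),interpolation=cv2.INTER_CUBIC)])
cv2.imwrite("pics/c4.png",crop)
```

```text
[ 0.5316326  -0.06905034  0.12100044]
pin [ 0.5328 -0.0107  0.046 ] base [ 0.5327 -0.0108  0.012 ]
sleeve [ 0.532  -0.0664  0.148 ]
sleeve [ 0.532 -0.068  0.148]
sleeve [ 0.532  -0.0697  0.148 ]
```

View pics/c4.png

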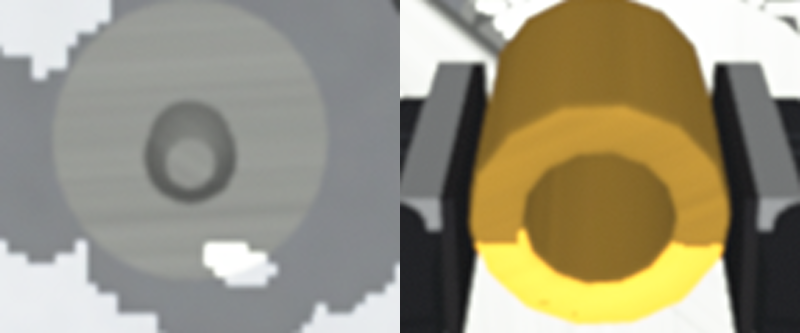

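>>> carry_out(
  steps=[
    {"wx": 0,"wy": 0,"wz": 0,"x": 40,"y": 1,"z": 0,"fingers": 1},
    {"wx": 0,"wy": 0,"wz": 0,"x": 57,"y": 1,"z": 0,"fingers": 1},
    {"wx": 0,"wy": 0,"wz": 0,"x": 57,"y": 1,"z": 30,"fingers": 1},
    {"wx": 0,"wy": 0,"wz": 0,"x": 57,"y": 1,"z": 55,"fingers": 1},
    {"wx": 0,"wy": 0,"wz": 0,"x": 57,"y": 1,"z": 62,"fingers": 1},
    {"wx": 0,"wy": 0,"wz": 0,"x": 57,"y": 1,"z": 67,"fingers": 1},
    {"wx": 0,"wy": 0,"wz": 0,"x": 57,"y": 1,"z": 71,"fingers": 1},
    {"wx": 0,"wy": 0,"wz": 0,"x": 57,"y": 1,"z": 75,"fingers": 1},
    {"wx": 0,"wy": 0,"wz": 0,"x": 57,"y": 1,"z": 75,"fingers": 1},
  ],
  grip_force=40,
)

```text
time_s: 11.78
position: [0.5329, -0.0126, 0.0463]
ee_rot: [-2.221, -2.221, -0.001]
wrist_force: [-0.9, 2.5, -2.9]
grip_width: 0.0328
gripper_force: 40.8
```

>>> carry_out(
  steps=[
    {"wx": 0,"wy": 0,"wz": 0,"x": 0,"y": 0,"z": 4,"fingers": 1},
    {"wx": 0,"wy": 0,"wz": 0,"x": 0,"y": 0,"z": 8,"fingers": 1},
    {"wx": 0,"wy": 0,"wz": 0,"x": 0,"y": 0,"z": 12,"fingers": 1},
    {"wx": 0,"wy": 0,"wz": 0,"x": 0,"y": 0,"z": 12,"fingers": 1},
  ],
  grip_force=40,
)

```text
time_s: 12.28
position: [0.5325, -0.0123, 0.0339]
ee_rot: [-2.22, -2.221, -0.0]
wrist_force: [-1.2, 6.8, -3.3]
grip_width: 0.033
gripper_force: 40.7
```

>>> carry_out(
  steps=[
    {"wx": 0,"wy": 0,"wz": 0,"x": 1,"y": 0,"z": 0,"fingers": 1},
    {"wx": 0,"wy": 0,"wz": 0,"x": 1.2,"y": 0,"z": 4,"fingers": 1},
    {"wx": 0,"wy": 0,"wz": 0,"x": 1.2,"y": 0,"z": 8,"fingers": 1},
    {"wx": 0,"wy": 0,"wz": 0,"x": 1.2,"y": 0,"z": 10,"fingers": 1},
    {"wx": 0,"wy": 0,"wz": 0,"x": 1.2,"y": 0,"z": 10,"fingers": 1},
  ],
  grip_force=40,
)

```text
time_s: 12.9
position: [0.5328, -0.0119, 0.0239]
ee_rot: [-2.221, -2.221, 0.001]
wrist_force: [-1.0, 0.9, -3.1]
grip_width: 0.0327
gripper_force: 40.7
```

>>> carry_out(
  steps=[
    {"wx": 0,"wy": 0,"wz": 0,"x": 0,"y": 0,"z": 2,"fingers": 1},
    {"wx": 0,"wy": 0,"wz": 0,"x": 0,"y": 0,"z": 2,"fingers": 0.3},
    {"wx": 0,"wy": 0,"wz": 0,"x": 0,"y": 0,"z": 2,"fingers": 0.3},
    {"wx": 0,"wy": 0,"wz": 0,"x": 0,"y": 0,"z": 2,"fingers": 0.3},
    {"wx": 0,"wy": 0,"wz": 0,"x": 0,"y": 0,"z": 2,"fingers": 0.3},
    {"wx": 0,"wy": 0,"wz": 0,"x": 0,"y": 0,"z": -20,"fingers": 0.3},
    {"wx": 0,"wy": 0,"wz": 0,"x": 0,"y": 0,"z": -60,"fingers": 0.3},
    {"wx": 0,"wy": 0,"wz": 0,"x": 0,"y": 0,"z": -110,"fingers": 0.3},
    {"wx": 0,"wy": 0,"wz": 0,"x": -45,"y": 15,"z": -130,"fingers": 0.3},
    {"wx": 0,"wy": 0,"wz": 0,"x": -90,"y": 35,"z": -150,"fingers": 0.3},
    {"wx": 0,"wy": 0,"wz": 0,"x": -135,"y": 50,"z": -165,"fingers": 0.3},
    {"wx": 0,"wy": 0,"wz": 0,"x": -150,"y": 60,"z": -165,"fingers": 0.3},
    {"wx": 0,"wy": 0,"wz": 0,"x": -150,"y": 60,"z": -165,"fingers": 0.3},
    {"wx": 0,"wy": 0,"wz": 0,"x": -150,"y": 60,"z": -165,"fingers": 0.3},
  ],
  grip_force=60,
)

```text
time_s: 14.65
position: [0.5922, -0.1606, 0.1886]
ee_rot: [-2.219, -2.221, 0.001]
wrist_force: [-1.4, -0.2, -0.1]
grip_width: 0.0593
gripper_force: 0.0
```

```bash
python3 look.py w5
python3 - <<'E'
from h import *
print([(d["p"],d["extent"]) for d in viewer.spot_in("lever_grip","wrist")])
W=cam("wrist");print("pred grip foot/top px",w2px(W,(.6337,-.2208,.062)),w2px(W,(.6337,-.2208,.107)))
E
```

```text
[ 0.5923 -0.1605  0.1887] [-2.219e+00 -2.222e+00  1.000e-03] 14.7 [ 0.4  0.6 -0.2]
bronze [217   0  33  22 159] [229.8  11.7] [ 0.524  -0.0107  0.018 ]
bronze [216   0  50  40 542] [250.5  25.6] [ 0.5382 -0.0194  0.018 ]
[(0.74, [366.7, 293.3, 32.6, 55.5]), (0.59, [89.6, 0.0, 312.7, 351.3])]
pred grip foot/top px [378.5869808  306.52621175] [387.28110073 338.38399897]
```

View pics/w5.png

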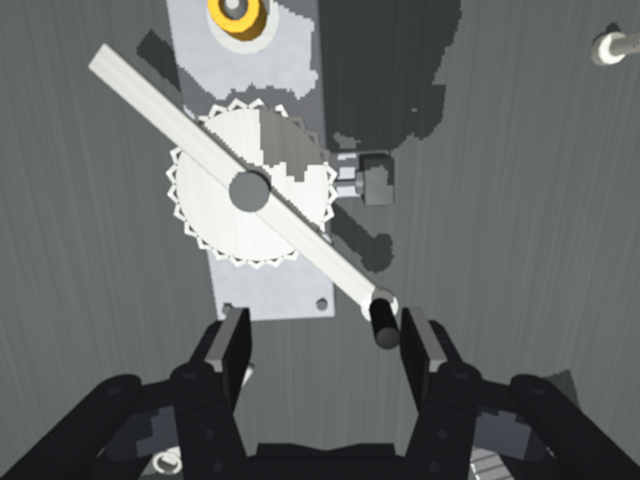

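The sleeve is on the pin at (235,10). The grip runs from its foot at (379,300) to its top at (387,338), which matches my computed pose (0.634, -0.221). I'll grasp it now.

>>> carry_out(
  steps=[
    {"wx": 0,"wy": 0,"wz": 0,"x": -40,"y": 28,"z": 0,"fingers": 0.3},
    {"wx": 0,"wy": 0,"wz": 0,"x": -60,"y": 41.5,"z": 0,"fingers": 0.3},
    {"wx": 0,"wy": 0,"wz": 0,"x": -60,"y": 41.5,"z": 40,"fingers": 0.3},
    {"wx": 0,"wy": 0,"wz": 0,"x": -60,"y": 41.5,"z": 80,"fingers": 0.3},
    {"wx": 0,"wy": 0,"wz": 0,"x": -60,"y": 41.5,"z": 108,"fingers": 0.3},
    {"wx": 0,"wy": 0,"wz": 0,"x": -60,"y": 41.5,"z": 119,"fingers": 0.3},
    {"wx": 0,"wy": 0,"wz": 0,"x": -60,"y": 41.5,"z": 119,"fingers": 0.3},
    {"wx": 0,"wy": 0,"wz": 0,"x": -60,"y": 41.5,"z": 119,"fingers": 1},
    {"wx": 0,"wy": 0,"wz": 0,"x": -60,"y": 41.5,"z": 119,"fingers": 1},
    {"wx": 0,"wy": 0,"wz": 0,"x": -60,"y": 41.5,"z": 119,"fingers": 1},
    {"wx": 0,"wy": 0,"wz": 0,"x": -60,"y": 41.5,"z": 119,"fingers": 1},
    {"wx": 0,"wy": 0,"wz": 0,"x": -60,"y": 41.5,"z": 119,"fingers": 1},
    {"wx": 0,"wy": 0,"wz": 0,"x": -60,"y": 41.5,"z": 119,"fingers": 1},
    {"wx": 0,"wy": 0,"wz": 0,"x": -60,"y": 41.5,"z": 119,"fingers": 1},
  ],
  grip_force=60,
)

```text
time_s: 16.5
position: [0.6337, -0.222, 0.0717]
ee_rot: [2.222, 2.221, -0.001]
wrist_force: [-5.4, -0.5, 8.1]
grip_width: 0.0166
gripper_force: 58.3
```

Run:
```python
from h import *
s=readout.get_state();print(s["position"],s["wrist_force"])
pin=np.array([.5328,-.0113]);u=.056
for u in (.056,):
    Rz=np.array([[np.cos(u),-np.sin(u)],[np.sin(u),np.cos(u)]]);piv=pin-Rz@[0,.12];p0=s["position"][:2]
    v=Rz.T@(p0-piv);print(piv,"r",np.hypot(*v),"theta",.754-np.arctan2(v[0],-v[1]))
    for q in np.linspace(0,.754,13):
        a=.754-q;P=piv+Rz@[.13*np.sin(a),-.13*np.cos(a)]; P0=piv+Rz@[.13*np.sin(.754),-.13*np.cos(.754)]
        d=(P-P0)*1000;print(round(q,3),"tool x",d[1].round(1),"tool y",d[0].round(1))
```

```text
[ 0.63369523 -0.22200795  0.07166442] [-5.39214969 -0.48700743  8.0940396 ]
[ 0.53951649 -0.13111189] r 0.13088823349643552 theta 0.0068666088109148316
0.0 tool x 0.0 tool y 0.0
0.063 tool x -5.7 tool y -5.8
0.126 tool x -11.1 tool y -12.0
0.188 tool x -16.1 tool y -18.5
0.251 tool x -20.6 tool y -25.3
0.314 tool x -24.7 tool y -32.3
0.377 tool x -28.4 tool y -39.6
0.44 tool x -31.6 tool y -47.1
0.503 tool x -34.3 tool y -54.8
0.566 tool x -36.5 tool y -62.7
0.628 tool x -38.2 tool y -70.7
0.691 tool x -39.4 tool y -78.7
0.754 tool x -40.2 tool y -86.9
```

>>> carry_out(
  steps=[
    {"wx": 0,"wy": 0,"wz": 0,"x": 0,"y": 0,"z": -2,"fingers": 1},
    {"wx": 0,"wy": 0,"wz": 0,"x": -5.7,"y": -5.8,"z": -2,"fingers": 1},
    {"wx": 0,"wy": 0,"wz": 0,"x": -11,"y": -12,"z": -2,"fingers": 1},
    {"wx": 0,"wy": 0,"wz": 0,"x": -16,"y": -18.5,"z": -2,"fingers": 1},
    {"wx": 0,"wy": 0,"wz": 0,"x": -20.6,"y": -25.3,"z": -2,"fingers": 1},
    {"wx": 0,"wy": 0,"wz": 0,"x": -24.7,"y": -32.3,"z": -2,"fingers": 1},
    {"wx": 0,"wy": 0,"wz": 0,"x": -28.4,"y": -39.6,"z": -2,"fingers": 1},
    {"wx": 0,"wy": 0,"wz": 0,"x": -31.6,"y": -47.1,"z": -2,"fingers": 1},
    {"wx": 0,"wy": 0,"wz": 0,"x": -34.3,"y": -54.8,"z": -2,"fingers": 1},
    {"wx": 0,"wy": 0,"wz": 0,"x": -34.3,"y": -54.8,"z": -2,"fingers": 1},
    {"wx": 0,"wy": 0,"wz": 0,"x": -34.3,"y": -54.8,"z": -2,"fingers": 1},
  ],
  grip_force=60,
)

```text
time_s: 17.88
position: [0.5804, -0.2559, 0.0721]
ee_rot: [2.221, 2.222, 0.002]
wrist_force: [4.2, 1.4, -9.2]
grip_width: 0.0165
gripper_force: 60.0
```

>>> carry_out(
  steps=[
    {"wx": 0,"wy": 0,"wz": 0,"x": -2.2,"y": -7.9,"z": 1,"fingers": 1},
    {"wx": 0,"wy": 0,"wz": 0,"x": -3.9,"y": -15.9,"z": 1,"fingers": 1},
    {"wx": 0,"wy": 0,"wz": 0,"x": -5.1,"y": -23.9,"z": 1,"fingers": 1},
    {"wx": 0,"wy": 0,"wz": 0,"x": -5.9,"y": -31,"z": 1,"fingers": 1},
    {"wx": 0,"wy": 0,"wz": 0,"x": -5.9,"y": -32.1,"z": 1,"fingers": 1},
    {"wx": 0,"wy": 0,"wz": 0,"x": -5.9,"y": -32.1,"z": 1,"fingers": 1},
    {"wx": 0,"wy": 0,"wz": 0,"x": -5.9,"y": -32.1,"z": 1,"fingers": 1},
  ],
  grip_force=60,
)

```text
time_s: 18.75
position: [0.5488, -0.2623, 0.0719]
ee_rot: [2.22, 2.22, 0.002]
wrist_force: [5.5, 1.2, -3.1]
grip_width: 0.0165
gripper_force: 60.9
```

Run:
```python
from h import *
s=readout.get_state();print(s["position"],s["wrist_force"],s["grip_width"])
u=.056;Rz=np.array([[np.cos(u),-np.sin(u)],[np.sin(u),np.cos(u)]]);piv=np.array([.53952,-.13111])
v=Rz.T@(s["position"][:2]-piv);print("r",np.hypot(*v),"theta",.754-np.arctan2(v[0],-v[1]))
_,w=shot("wrist","w6");_,a=shot("scene","s6");_,b=shot("side","d6")
c=[cv2.resize(w,(400,300)),cv2.resize(a[180:345,190:410],(400,300)),cv2.resize(b[150:300,200:400],(400,300)),cv2.resize(b[290:410,210:370],(400,300))]
cv2.imwrite("pics/fin.png",np.vstack([np.hstack(c[:2]),np.hstack(c[2:])])[:,:,::-1])
```

```text
[ 0.54878504 -0.26228719  0.07188627] [ 5.48271324  1.24969083 -3.1394246 ] 0.016459500059832197
r 0.13150397360585833 theta 0.7394871308615316
```

View pics/fin.png

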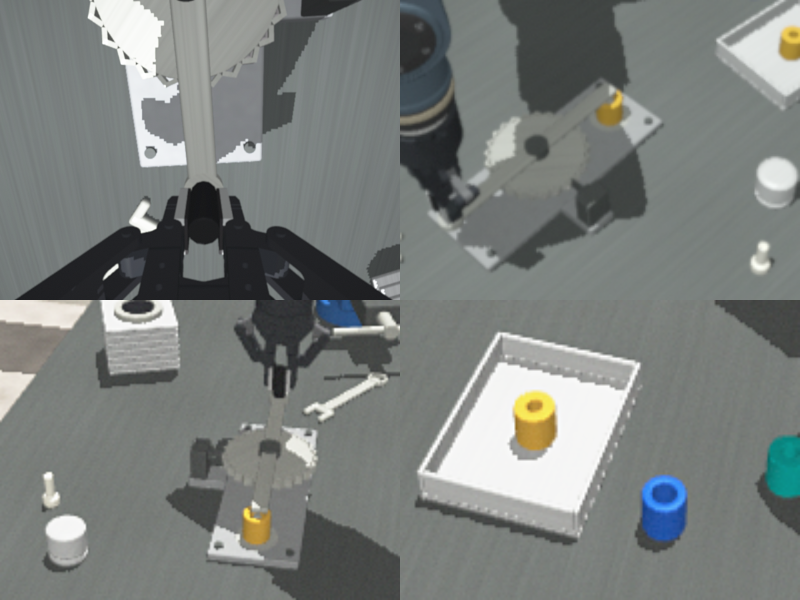

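The keeper arm lies over the seated sleeve, the reject sleeve is in the tray and the other parts are untouched. The lever angle is about 0.74 rad, which is the third click.

```bash
python3 -c "from plant import robot; print(robot.hand_in())"
```

```text
the job is handed in; nothing more can be done
None
```

The job is handed in: the wide-bore sleeve is on the gauge pin and the tight one, told apart by its bore and not tried on the pin, is in the reject tray. The lever is held at the third click (about 0.74 rad) with the keeper arm over the sleeve, after about 19 s, and the spanner, piston and spark plug were not touched.

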